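# Load the drying tray with the plain sleeves

### The arm

A 6-joint arm with a two-finger parallel gripper is mounted at the origin on the work surface. World frame = base frame: x ahead of the robot, y to its left, z up, the work surface at z = 0. Lengths are in m, angles in rad, forces in N, time in s.
With the tool pointing down it reaches from about 0.3 to 0.875 m from the base axis. Payload 6.4 kg.
Tool frame: the origin (TCP) lies midway between the tips of the shut fingers; the grasp point (between the pads) lies 19 mm behind it (arm.pinch_z is the distance from the TCP to the grasp point, in m); z points along the fingers, y is the line along which they close (so a half turn about z gives the same grasp; the last joint's range is limited). The gripper opens to 88 mm and grips with 3 to 60 N. Pads are 18 mm wide; open, the fingers measure 123 mm over their backs; the gripper's body (75 mm by 187 mm) begins 45 mm behind the grasp point.
Start: joints at [0.952, 0.181, 1.607, -0, 1.354, -0.206], TCP at [0.231, 0.527, 0.239] pointing down, gripper open.
Joint ranges: [-2.99, 2.99], [-0.89, 2.07], [0.3, 2.58], [-1.14, 4.28], [0, 2.63], [-3.12, 3.12]. Speed limits (rad/s): [2.57, 2.57, 3.01, 3.14, 3.14, 3.14].

### API

Orientations are given as [roll, pitch, yaw] about the fixed x, y, z axes, in that order (R = Rz(yaw) Ry(pitch) Rx(roll)).
In Python, from cell import arm gives the robot as it stands. The module is installed in compiled form; this text tells all that it offers.
- The arm moves only by the tool jog_arm, never from a script. Its argument "moves" is a list of rows, each an object with "dp": the shift along the tool's x, y, z in mm, a list of three; "rotation": the turn, a rotation vector about the tool's x, y, z in rad, a list of three. In form: [{"dp": [tx, ty, tz], "rotation": [ax, ay, az]}, ...]. A call has exactly 10 rows; each row is the pose to reach, as a shift and turn from the pose commanded when the call began, along the tool's axes at that moment; what a row does not reach only later rows make up. A row lasts 1/8 s, in which the tool goes at most 62.5 mm and 10.7 degrees, less where a joint would pass 70% of its speed; a pose out of reach is approached as far as the arm can. A call with a gripper value outside its range is refused whole. "fingers" is the finger opening in mm, from 0 to 88.1, set as the call begins (left out, the last holds). The fingers move at their own pace and stop on an object; "newtons" is the grip in N (left out, the last holds). Time passes only in rows, so rows that repeat a pose let the fingers close, or fill a call up. It gives the time, the measured TCP pose, the force and the opening at its end, in the units of the state.
- arm.get_obs(): the state, without advancing time (a new reading comes with each control period).
- arm.camera(name): name is "scene" or "top" or "wrist"; returns (picture, depth): 480x640x3 uint8, red, green, blue; 480x640 float32, m along the optical axis (not along the pixel's ray), 0 where there is no reading.
- arm.calibration(name): a dict with "fx", "fy", "cx", "cy" (pixels), "position" and "rotation" of the camera in the world; the wrist camera has in their place "hand_eye" (4x4, takes a point from camera to tool coordinates, whose origin is the TCP and whose axes are the flange's). Camera axes: x right, y down, z forward; pixel columns grow to the right and rows downward; lengths in m; the calibration is good to about 2 mm. The wrist camera is an equidistant fisheye: a pixel r from the principal point sees the ray r / f radians off the axis. A picture is of the moment at which its call begins: read the wrist's pose just before it. calibration takes no time and is no camera call.
- arm.hand_in(): hands the job in, once; it reports no verdict.
The state is a dict: "time_s": time; "q": joint angles; "qd": joint speeds; "tau": joint torques, N m; "eef_pos": TCP position; "tool_rot": TCP orientation; "contact_force": force on the tool from outside, world axes, zero at the start; "wrist_torque": the same for the moment, N m; "gripper_width": finger opening in m.
Only numpy, scipy, OpenCV 4.12 (cv2) and the standard library are available. Lean on these libraries where they do the work, as an engineer would, in place of code of your own. Each camera call takes 0.05 s, during which the arm holds its last target. There are 200 camera calls.

### The job

Load the drying tray with the three plain sleeves, the straight open tubes: stand each one upright on the tray floor inside the locating ring of its own size, large in large, medium in medium and small in small. Set them down rather than dropping them. Leave the three look-alikes (the one with a flange at its foot, the one with a port in its side and the one closed by a plug) standing where they are.

Things in the scene. Friction and masses are not known exactly. Their poses are not given: they have to be found in the camera images.
- sleeve_large: large plain sleeve: straight open-ended aluminium tube, painted grey-green with a bare steel rim, standing upright on the table at the start; outer diameter 54 mm, height 85 mm, wall 4 mm, about 170 g. No flange, no side port, no plug. Origin: centre of its foot; z along its axis, up
- sleeve_medium: medium plain sleeve: straight open-ended aluminium tube, painted grey-green with a bare steel rim, standing upright on the table at the start; outer diameter 42 mm, height 105 mm, wall 4 mm, about 160 g. No flange, no side port, no plug. Origin: centre of its foot; z along its axis, up
- sleeve_small: small plain sleeve: straight open-ended aluminium tube, painted grey-green with a bare steel rim, standing upright on the table at the start; outer diameter 30 mm, height 90 mm, wall 4 mm, about 90 g. No flange, no side port, no plug. Origin: centre of its foot; z along its axis, up
- ported_sleeve: look-alike of the large sleeve, same tube (54 mm diameter, 85 mm high), but a round bare-metal port 24 mm across sticks out 16 mm from its side, along its own +x, 58 mm up. Origin: centre of its foot, z up. Stands upright on the table among the sleeves and stays where it is
- flanged_sleeve: look-alike of the medium sleeve, same tube (42 mm diameter, 105 mm high), but with a flange at its foot, 62 mm in diameter and 8 mm thick. Origin: centre of its foot, z up. Stands upright on the table among the sleeves and stays where it is
- plugged_sleeve: look-alike of the small sleeve, same tube (30 mm diameter, 90 mm high), but its top is closed by a black rubber plug (36 mm cap with a 12 mm stub), 108 mm high in all. Origin: centre of its foot, z up. Stands upright on the table among the sleeves and stays where it is
- ring_large: plastic locating ring for the large sleeve, fixed on the floor of the tray: inner diameter 70 mm, outer 80 mm, 12 mm high, open through to the tray floor. Origin: its centre, level with the tray floor, 4 mm above the table; z up. The order of the three rings along the tray varies
- ring_medium: plastic locating ring for the medium sleeve, fixed on the floor of the tray: inner diameter 58 mm, outer 68 mm, 12 mm high, open through to the tray floor. Origin: its centre, level with the tray floor, 4 mm above the table; z up. The order of the three rings along the tray varies
- ring_small: plastic locating ring for the small sleeve, fixed on the floor of the tray: inner diameter 46 mm, outer 56 mm, 12 mm high, open through to the tray floor. Origin: its centre, level with the tray floor, 4 mm above the table; z up. The order of the three rings along the tray varies
- tray: shallow bare-metal drying tray, fixed to the table, 310 mm long (its own x) by 116 mm wide (its own y), walls 4 mm thick and 22 mm high, floor 4 mm thick, a low wire handle at each short end reaching 21 mm beyond it. The three rings stand in a row along its x, 90 mm apart, the middle one at its centre. Origin: centre of its underside
Things that resemble listed ones, but are neither listed nor needed, are in the scene too. What is shaped like the sleeve_large but orange or pink is not meant.

How it is judged:
By the outcome, as a careful person would: the job done as asked, in the order asked, and still so for the second after the job is handed in, with the robot touching nothing.
It also fails if it takes over 112 s, if anything falls off the work surface, if the arm or the gripper's body presses on something with over 40 N, if the wrist force passes 120 N, or if a joint passes its speed limit or range.

## Working session

There is one attempt and no reset: what is moved stays moved. The work goes in short steps, Python scripts to look and compute and a tool call to move; the robot and the scene stay as the last step left them, time stands still between calls to the robot, and variables do not carry over. Pictures are saved under pics/ and viewed, on a budget of 14 in all, crops included, one or two more only if the job needs it, and the job is handed in when it is done.

Besides the shell and the picture viewer there is one more tool, called after ">>>" by a JSON object that holds its "method" and its "body", one argument or row to a line. jog_arm: Moves the arm, as the interface text tells. Its arguments: {"type":"object","properties":{"moves":{"type":"array"},"fingers":{"type":"number"},"newtons":{"type":"number"}},"required":["moves"]}

```bash
mkdir -p pics; cat > h.py <<'E'
import numpy as np, cv2
from cell import arm
def world(name,d,cal):
    v,u=np.mgrid[0:480,0:640]
    P=np.stack([(u-cal['cx'])/cal['fx']*d,(v-cal['cy'])/cal['fy']*d,d],-1)
    return P@np.array(cal['rotation']).T+np.array(cal['position'])
E
python3 - <<'E'
from h import *
o=arm.get_obs();print(o)
for n in('top','scene'):
    p,d=arm.camera(n);c=arm.calibration(n);print(n,c)
    cv2.imwrite(f'pics/{n}0.png',p[...,::-1]);np.savez(f'{n}0.npz',p=p,d=d,W=world(n,d,c))
E
```

```text
{'time_s': 0.0, 'q': array([ 9.51686785e-01,  1.81546672e-01,  1.60799477e+00, -1.69370210e-05,
        1.35380810e+00, -2.06304982e-01]), 'qd': array([-0.00105254,  0.00021269,  0.00123441, -0.00082308, -0.00040284,
       -0.00140543]), 'tau': array([-2.40646868e-04, -4.33861256e+01, -3.41853583e+01,  7.02247373e-02,
        3.83113010e-02, -1.20182508e-04]), 'eef_pos': array([0.23035134, 0.52625638, 0.23781338]), 'tool_rot': array([-3.13986963e+00, -3.43706075e-04,  2.72879146e+00]), 'contact_force': array([-0.4437859 , -0.22645681,  0.05064231]), 'wrist_torque': array([ 0.027333  , -0.0121743 ,  0.00683367]), 'gripper_width': 0.08846942026021268}
top {'fx': 474.9939717237906, 'fy': 474.9939717237906, 'cx': 323.18310906726083, 'cy': 235.05794655739706, 'position': array([ 0.47273606, -0.0169095 ,  0.81940047]), 'rotation': array([-3.02546937, -0.0352101 , -1.59913526])}Traceback (most recent call last):
  File "<stdin>", line 5, in <module>
  File "h.py", line 6, in world
    return P@np.array(cal['rotation']).T+np.array(cal['position'])
           ~~~~~~~~~~~~~~~~~~~~~~~~~~~~~^~~~~~~~~~~~~~~~~~~~~~~~~~
ValueError: operands could not be broadcast together with shapes (480,640) (3,)
```

```bash
sed -i "s/np.array(cal\['rotation'\]).T/Rot.from_euler('xyz',cal['rotation']).as_matrix().T/; 1a from scipy.spatial.transform import Rotation as Rot" h.py
python3 - <<'E'
from h import *
for n in('top','scene'):
    p,d=arm.camera(n);c=arm.calibration(n);print(n,c)
    W=world(n,d,c);print(np.median(W[...,2][d>0]))
    cv2.imwrite(f'pics/{n}0.png',p[...,::-1]);np.savez(f'{n}0.npz',p=p,d=d,W=W)
print(arm.calibration('wrist'))
E
```

```text
top {'fx': 474.9939717237906, 'fy': 474.9939717237906, 'cx': 323.18310906726083, 'cy': 235.05794655739706, 'position': array([ 0.47273606, -0.0169095 ,  0.81940047]), 'rotation': array([-3.02546937, -0.0352101 , -1.59913526])}
0.0004075380780551585
scene {'fx': 497.9526709295852, 'fy': 497.9526709295852, 'cx': 325.4313848924711, 'cy': 239.34222213993021, 'position': array([1.05517482, 0.12968666, 0.63394247]), 'rotation': array([-2.44913369, -0.00794891,  1.89218072])}
2.3895963088216288e-05
{'fx': 371.64829954431775, 'fy': 371.64829954431775, 'cx': 320.9140971962009, 'cy': 236.55745017982838, 'hand_eye': array([[-1.17968207e-04, -9.64770944e-01, -2.63091262e-01,
         6.87635423e-02],
       [ 9.99999810e-01,  4.54430528e-05, -6.15034953e-04,
         3.41145656e-04],
       [ 6.05323523e-04, -2.63091284e-01,  9.64770755e-01,
        -1.45656736e-01],
       [ 0.00000000e+00,  0.00000000e+00,  0.00000000e+00,
         1.00000000e+00]])}
```

View pics/top0.png

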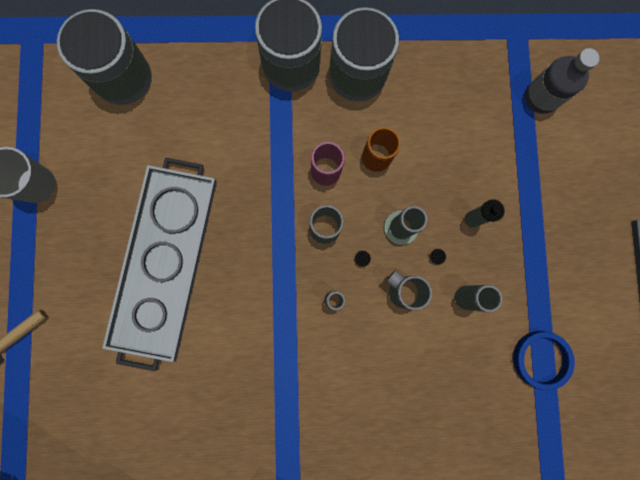

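View pics/scene0.png

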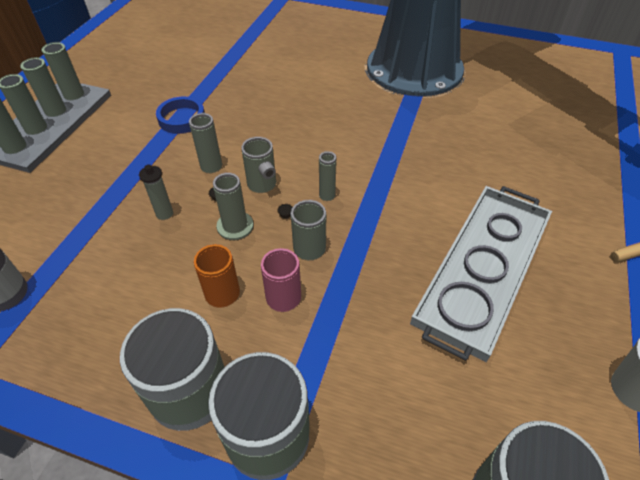

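```bash
cat > m.py <<'E'
from h import *
from scipy.optimize import least_squares
def fit(W,px,h,r,win=45,tol=.005,skip=0):
    u,v=px; w=W[max(v-win,0):v+win,max(u-win,0):u+win].reshape(-1,3)
    w=w[np.abs(w[:,2]-h)<tol]
    f=lambda c:np.hypot(w[:,0]-c[0],w[:,1]-c[1])-r
    s=least_squares(f,np.median(w[:,:2],0),loss='soft_l1',f_scale=.002)
    return s.x,len(w),np.sqrt(np.mean(np.clip(np.abs(s.fun),0,.005)**2)),np.median(w[:,2])
E
python3 - <<'E'
from m import *
W={n:np.load(n+'0.npz')['W'] for n in('top','scene')}
T={'large':((326,223),(309,210),.085,.025),'medium':((487,298),(203,120),.105,.019),'small':((336,300),(328,158),.09,.013),
'flanged':((412,220),(228,180),.105,.019),'ported':((412,292),(258,147),.085,.025),'plug':((490,210),(151,173),.108,.009),
'pink':((327,163),(281,260),.085,.025),
'rL':((175,210),(466,305),.016,.0375),'rM':((162,262),(486,264),.016,.0315),'rS':((150,315),(503,228),.016,.0255)}
for k,(a,b,h,r) in T.items():
    for n,px in(('top',a),('scene',b)):
        x,N,e,z=fit(W[n],px,h,r,win=38 if k[0]=='r' else 20,tol=.004 if k[0]!='r' else .002)
        print(k,n,x.round(4),N,round(e*1e3,1),round(z,4),'r',np.hypot(*x).round(3))
p=np.load('top0.npz')['p'];q=np.load('scene0.npz')['p']
a=cv2.resize(p[180:340,290:520],None,fx=2.6,fy=2.6);b=cv2.resize(q[100:320,130:350],None,fx=1.8,fy=1.8)
hh=max(a.shape[0],b.shape[0]);z=lambda i:cv2.copyMakeBorder(i,0,hh-i.shape[0],0,0,cv2.BORDER_CONSTANT)
I=np.hstack([z(a),z(b)]);I=cv2.resize(I,(800,int(hh*800/I.shape[1])));cv2.imwrite('pics/crop.png',I[...,::-1])
E
```

```text
large top [ 0.5785 -0.0511] 235 1.2 0.0846 r 0.581
large scene [ 0.58   -0.0513] 253 1.3 0.0841 r 0.582
medium top [ 0.4529 -0.2917] 210 1.3 0.1048 r 0.539
medium scene [ 0.4537 -0.2921] 148 1.5 0.1038 r 0.54
small top [ 0.4558 -0.0614] 125 1.2 0.0901 r 0.46
small scene [ 0.457  -0.0617] 110 1.3 0.0889 r 0.461
flanged top [ 0.5766 -0.1842] 189 1.2 0.1048 r 0.605
flanged scene [ 0.578  -0.1845] 187 1.3 0.1038 r 0.607
ported top [ 0.4643 -0.1845] 246 1.2 0.0848 r 0.5
ported scene [ 0.4655 -0.1848] 195 1.4 0.0838 r 0.501
plug top [ 0.5966 -0.3117] 53 2.8 0.1076 r 0.673
plug scene [ 0.5954 -0.3178] 44 2.9 0.1072 r 0.675
pink top [ 0.6807 -0.0559] 230 1.3 0.0846 r 0.683
pink scene [ 0.6823 -0.0564] 302 1.3 0.0838 r 0.685
rL top [0.6146 0.2055] 524 3.2 0.0159 r 0.648
rL scene [0.6162 0.2049] 608 3.1 0.0155 r 0.649
rM top [0.5296 0.2246] 478 3.5 0.0158 r 0.575
rM scene [0.5294 0.2244] 561 3.6 0.0155 r 0.575
rS top [0.4413 0.2444] 418 3.4 0.016 r 0.504
rS scene [0.4413 0.2436] 573 4.1 0.0157 r 0.504
```

View pics/crop.png

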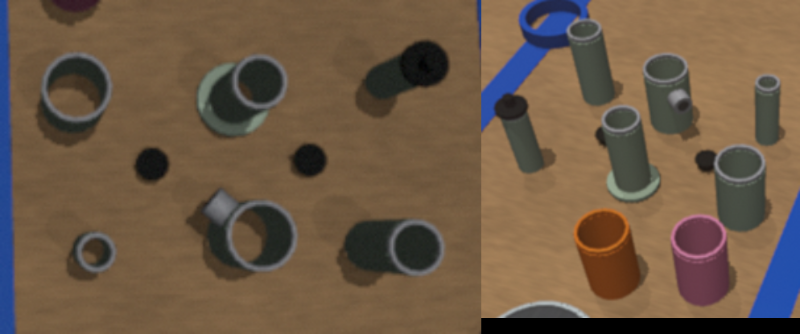

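Plain sleeves are at top-view pixels (326,223) large, (480,298) medium and (335,300) small. They are open, with no flange, port or plug, and the crop confirms this. Look-alikes: flanged at (407,225), ported at (410,292), plugged at (485,213). The pink and orange tubes are decoys. I'll go over the large sleeve first, with yaw 2.92 so the fingers close across the tray.

```bash
cat > go.py <<'E'
import sys
from h import *
# go.py x y z : shift (tool mm) and turn (rotvec) to that world TCP pose, tool down, yaw 2.924
o=arm.get_obs();R=Rot.from_euler('xyz',o['tool_rot'])
t=np.array(list(map(float,sys.argv[1:4])))
print('now',o['eef_pos'].round(4),o['tool_rot'].round(4),'w',round(o['gripper_width'],4),'t',o['time_s'],'F',o['contact_force'].round(1),'q',o['q'].round(2))
print('dp',(R.inv().apply(t-o['eef_pos'])*1e3).round(1),'rot',(R.inv()*Rot.from_euler('xyz',[np.pi,0,2.924])).as_rotvec().round(4))
E
python3 go.py .579 -.051 .18
```

```text
now [0.2305 0.5264 0.2381] [-3.1403e+00 -2.0000e-04  2.7288e+00] w 0.088 t 0.15 F [-0.2  0.1 -0.6] q [ 0.95  0.18  1.61 -0.    1.35 -0.21]
dp [-550.9 -389.    58.4] rot [-0.0012 -0.0004 -0.1952]
```

>>> {"method": "jog_arm", "body": {
  "moves": [
    {"dp":[-22,-16,2],"rotation":[0,0,-0.02]},
    {"dp":[-66,-47,6],"rotation":[0,0,-0.04]},
    {"dp":[-110,-78,12],"rotation":[0,0,-0.06]},
    {"dp":[-154,-109,18],"rotation":[0,0,-0.08]},
    {"dp":[-198,-140,24],"rotation":[0,0,-0.1]},
    {"dp":[-242,-171,28],"rotation":[0,0,-0.12]},
    {"dp":[-286,-202,30],"rotation":[0,0,-0.14]},
    {"dp":[-330,-233,32],"rotation":[0,0,-0.16]},
    {"dp":[-374,-264,35],"rotation":[0,0,-0.18]},
    {"dp":[-400,-284,38],"rotation":[0,0,-0.195]}
  ],
  "fingers": 88,
  "newtons": 20
}}

```text
time_s: 1.4
eef_pos: [0.4841, 0.1039, 0.2006]
tool_rot: [-3.141, 0.0, 2.922]
contact_force: [-0.3, 0.2, -0.0]
gripper_width: 0.0877
```

```bash
python3 go.py .579 -.051 .18
```

```text
now [0.4841 0.1039 0.2006] [-3.1414e+00  2.0000e-04  2.9224e+00] w 0.0877 t 1.4 F [-0.3  0.2 -0. ] q [-0.03  0.04  1.84 -0.    1.26 -1.38]
dp [-126.3 -130.5   20.6] rot [-0.0002  0.0002 -0.0016]
```

>>> {"method": "jog_arm", "body": {
  "moves": [
    {"dp":[-12,-12,2],"rotation":[0,0,0]},
    {"dp":[-36,-37,6],"rotation":[0,0,0]},
    {"dp":[-62,-64,10],"rotation":[0,0,0]},
    {"dp":[-88,-91,14],"rotation":[0,0,0]},
    {"dp":[-112,-116,18],"rotation":[0,0,0]},
    {"dp":[-126,-130,20],"rotation":[0,0,0]},
    {"dp":[-126,-130,20],"rotation":[0,0,0]},
    {"dp":[-126,-130,20],"rotation":[0,0,0]},
    {"dp":[-126,-130,20],"rotation":[0,0,0]},
    {"dp":[-126,-130,20],"rotation":[0,0,0]}
  ]
}}

```text
time_s: 2.65
eef_pos: [0.5779, -0.0473, 0.181]
tool_rot: [3.142, 0.0, 2.925]
contact_force: [0.4, -0.5, -0.7]
gripper_width: 0.0881
```

```bash
cat > wr.py <<'E'
import sys
from m import *
# wr.py file x y h r : circle at height h, radius r near world x,y from the wrist camera
o=arm.get_obs();p,d=arm.camera('wrist');c=arm.calibration('wrist');H=c['hand_eye']
v,u=np.mgrid[0:480,0:640];x=(u-c['cx'])/c['fx'];y=(v-c['cy'])/c['fy'];t=np.hypot(x,y)+1e-9
k=np.tan(np.minimum(t,1.4))/t; C=np.stack([x*k*d,y*k*d,d],-1)
T=C@H[:3,:3].T+H[:3,3];W=Rot.from_euler('xyz',o['tool_rot']).apply(T.reshape(-1,3)).reshape(T.shape)+o['eef_pos']
W[d==0]=9
cv2.imwrite('pics/'+sys.argv[1]+'.png',p[...,::-1]);np.savez('w.npz',W=W,p=p)
X,Y,h,r=map(float,sys.argv[2:6])
m=(np.hypot(W[...,0]-X,W[...,1]-Y)<r+.02)&(abs(W[...,2]-h)<.004);w=W[m]
s=least_squares(lambda c:np.hypot(w[:,0]-c[0],w[:,1]-c[1])-r,[X,Y],loss='soft_l1',f_scale=.002)
print('fit',s.x.round(4),len(w),'rms mm',(np.sqrt(np.mean(s.fun**2))*1e3).round(1),'z',np.median(w[:,2]).round(4),'eef',o['eef_pos'].round(4))
E
python3 wr.py w1 .579 -.051 .085 .025; python3 go.py .579 -.051 .053
```

```text
fit [ 0.578  -0.0512] 1247 rms mm 1.3 z 0.0843 eef [ 0.5779 -0.0473  0.181 ]
now [ 0.578  -0.0474  0.181 ] [3.1416e+00 3.0000e-04 2.9246e+00] w 0.0881 t 2.7 F [-0.2  0.7 -0.3] q [-0.29  0.25  1.65  0.    1.24 -1.64]
dp [ -1.7  -3.2 128. ] rot [0.     0.0003 0.0006]
```

View pics/w1.png

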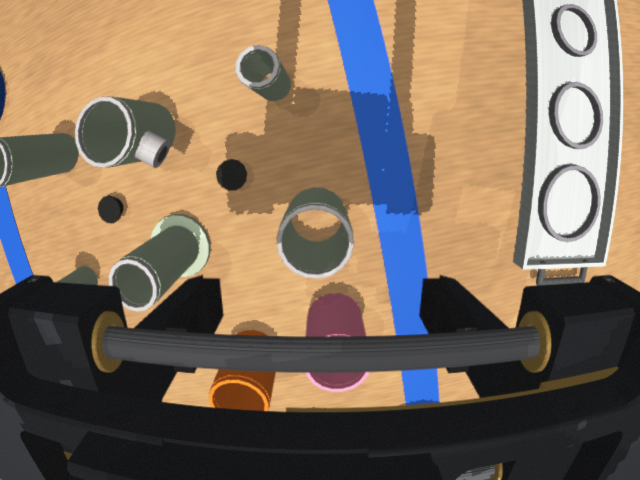

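The wrist view shows the large sleeve's rim at (315,240), midway between the fingers, and its fit agrees with the other cameras. I'll descend and grip.

>>> {"method": "jog_arm", "body": {
  "moves": [
    {"dp":[-1,-4,10],"rotation":[0,0,0]},
    {"dp":[-1,-4,30],"rotation":[0,0,0]},
    {"dp":[-1,-4,50],"rotation":[0,0,0]},
    {"dp":[-1,-4,70],"rotation":[0,0,0]},
    {"dp":[-1,-4,90],"rotation":[0,0,0]},
    {"dp":[-1,-4,108],"rotation":[0,0,0]},
    {"dp":[-1,-4,120],"rotation":[0,0,0]},
    {"dp":[-1,-4,128],"rotation":[0,0,0]},
    {"dp":[-1,-4,128],"rotation":[0,0,0]},
    {"dp":[-1,-4,128],"rotation":[0,0,0]}
  ]
}}

```text
time_s: 3.95
eef_pos: [0.5787, -0.0523, 0.0533]
tool_rot: [-3.142, 0.001, 2.924]
contact_force: [0.4, -0.1, -0.5]
gripper_width: 0.0881
```

>>> {"method": "jog_arm", "body": {
  "moves": [
    {"dp":[0,0,0],"rotation":[0,0,0]},
    {"dp":[0,0,0],"rotation":[0,0,0]},
    {"dp":[0,0,0],"rotation":[0,0,0]},
    {"dp":[0,0,0],"rotation":[0,0,0]},
    {"dp":[0,0,0],"rotation":[0,0,0]},
    {"dp":[0,0,0],"rotation":[0,0,0]},
    {"dp":[0,0,0],"rotation":[0,0,0]},
    {"dp":[0,0,0],"rotation":[0,0,0]},
    {"dp":[0,0,0],"rotation":[0,0,0]},
    {"dp":[0,0,0],"rotation":[0,0,0]}
  ],
  "fingers": 40,
  "newtons": 20
}}

```text
time_s: 5.2
eef_pos: [0.5783, -0.0521, 0.0528]
tool_rot: [3.142, 0.0, 2.924]
contact_force: [1.8, 1.0, 1.5]
gripper_width: 0.053
```

```bash
python3 go.py .6175 .205 .185
```

```text
now [ 0.5783 -0.0521  0.0528] [3.1415e+00 2.0000e-04 2.9238e+00] w 0.053 t 5.2 F [1.8 1.  1.5] q [-0.29  0.42  1.71  0.    1.   -1.65]
dp [  17.2  259.5 -132.1] rot [ 0.0001  0.0002 -0.0002]
```

>>> {"method": "jog_arm", "body": {
  "moves": [
    {"dp":[0,0,-5],"rotation":[0,0,0]},
    {"dp":[0,0,-15],"rotation":[0,0,0]},
    {"dp":[0,0,-30],"rotation":[0,0,0]},
    {"dp":[0,0,-45],"rotation":[0,0,0]},
    {"dp":[0,0,-60],"rotation":[0,0,0]},
    {"dp":[0,0,-75],"rotation":[0,0,0]},
    {"dp":[0,0,-90],"rotation":[0,0,0]},
    {"dp":[1,10,-100],"rotation":[0,0,0]},
    {"dp":[2,25,-105],"rotation":[0,0,0]},
    {"dp":[3,45,-105],"rotation":[0,0,0]}
  ]
}}

```text
time_s: 6.45
eef_pos: [0.5852, -0.0063, 0.1579]
tool_rot: [3.141, 0.0, 2.924]
contact_force: [0.1, -0.2, -1.9]
gripper_width: 0.0525
```

>>> {"method": "jog_arm", "body": {
  "moves": [
    {"dp":[2,25,0],"rotation":[0,0,0]},
    {"dp":[4,53,0],"rotation":[0,0,0]},
    {"dp":[6,81,0],"rotation":[0,0,0]},
    {"dp":[8,109,0],"rotation":[0,0,0]},
    {"dp":[10,137,0],"rotation":[0,0,0]},
    {"dp":[12,165,0],"rotation":[0,0,0]},
    {"dp":[13,190,0],"rotation":[0,0,0]},
    {"dp":[14,207,0],"rotation":[0,0,0]},
    {"dp":[14,214,0],"rotation":[0,0,0]},
    {"dp":[14,214,0],"rotation":[0,0,0]}
  ]
}}

```text
time_s: 7.7
eef_pos: [0.6174, 0.2046, 0.1574]
tool_rot: [-3.141, -0.0, 2.924]
contact_force: [0.1, -0.2, -1.4]
gripper_width: 0.0527
```

```bash
python3 wr.py w2 .6175 .205 .016 .0375;  python3 wr.py w2 .5295 .2245 .016 .0315; python3 wr.py w2 .4413 .244 .016 .0255; python3 go.py .6175 .205 .0575
```

```text
fit [0.6156 0.2054] 1353 rms mm 6.4 z 0.0154 eef [0.6174 0.2046 0.1574]
fit [0.5283 0.2248] 1738 rms mm 5.0 z 0.0155 eef [0.6174 0.2041 0.1575]
fit [0.4403 0.2445] 619 rms mm 1.5 z 0.0155 eef [0.6175 0.2038 0.1576]
now [0.6175 0.2036 0.1577] [-3.1413e+00 -1.0000e-04  2.9230e+00] w 0.0526 t 7.85 F [-0.6  0.2 -1.9] q [ 0.14  0.42  1.47 -0.    1.25 -1.22]
dp [  0.3   1.4 100.2] rot [-0.0003 -0.0001 -0.001 ]
```

View pics/w2.png

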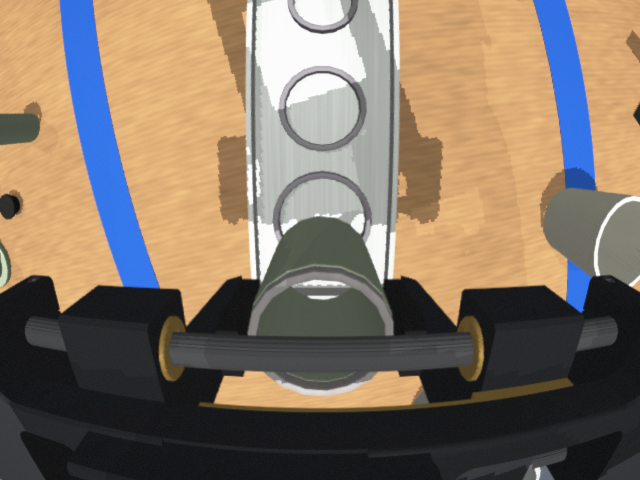

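The large sleeve hangs upright over its ring, which shows at (322,215). I'll lower it slowly.

>>> {"method": "jog_arm", "body": {
  "moves": [
    {"dp":[1,1,10],"rotation":[0,0,0]},
    {"dp":[1,1,30],"rotation":[0,0,0]},
    {"dp":[1,1,48],"rotation":[0,0,0]},
    {"dp":[1,1,62],"rotation":[0,0,0]},
    {"dp":[1,1,74],"rotation":[0,0,0]},
    {"dp":[1,1,84],"rotation":[0,0,0]},
    {"dp":[1,1,91],"rotation":[0,0,0]},
    {"dp":[1,1,96],"rotation":[0,0,0]},
    {"dp":[1,1,99],"rotation":[0,0,0]},
    {"dp":[1,1,99],"rotation":[0,0,0]}
  ]
}}

```text
time_s: 9.1
eef_pos: [0.6168, 0.2056, 0.0587]
tool_rot: [3.142, 0.0, 2.924]
contact_force: [0.3, 0.6, -1.3]
gripper_width: 0.0531
```

>>> {"method": "jog_arm", "body": {
  "moves": [
    {"dp":[0,0,0],"rotation":[0,0,0]},
    {"dp":[0,0,0.5],"rotation":[0,0,0]},
    {"dp":[0,0,0.5],"rotation":[0,0,0]},
    {"dp":[0,0,1],"rotation":[0,0,0]},
    {"dp":[0,0,1],"rotation":[0,0,0]},
    {"dp":[0,0,1],"rotation":[0,0,0]},
    {"dp":[0,0,1],"rotation":[0,0,0]},
    {"dp":[0,0,1],"rotation":[0,0,0]},
    {"dp":[0,0,1],"rotation":[0,0,0]},
    {"dp":[0,0,1],"rotation":[0,0,0]}
  ]
}}

```text
time_s: 10.35
eef_pos: [0.6168, 0.2056, 0.0577]
tool_rot: [-3.142, -0.0, 2.924]
contact_force: [0.0, 0.4, -1.7]
gripper_width: 0.053
```

>>> {"method": "jog_arm", "body": {
  "moves": [
    {"dp":[0,0,0],"rotation":[0,0,0]},
    {"dp":[0,0,0.5],"rotation":[0,0,0]},
    {"dp":[0,0,0.5],"rotation":[0,0,0]},
    {"dp":[0,0,1],"rotation":[0,0,0]},
    {"dp":[0,0,1],"rotation":[0,0,0]},
    {"dp":[0,0,1],"rotation":[0,0,0]},
    {"dp":[0,0,1],"rotation":[0,0,0]},
    {"dp":[0,0,1],"rotation":[0,0,0]},
    {"dp":[0,0,1],"rotation":[0,0,0]},
    {"dp":[0,0,1],"rotation":[0,0,0]}
  ]
}}

```text
time_s: 11.6
eef_pos: [0.6169, 0.2056, 0.0568]
tool_rot: [3.142, 0.0, 2.924]
contact_force: [-0.6, 0.8, 0.7]
gripper_width: 0.0529
```

The downward load has gone, so the foot is on the tray floor. I'll open and lift.

>>> {"method": "jog_arm", "body": {
  "moves": [
    {"dp":[0,0,0],"rotation":[0,0,0]},
    {"dp":[0,0,0],"rotation":[0,0,0]},
    {"dp":[0,0,0],"rotation":[0,0,0]},
    {"dp":[0,0,0],"rotation":[0,0,0]},
    {"dp":[0,0,0],"rotation":[0,0,0]},
    {"dp":[0,0,0],"rotation":[0,0,0]},
    {"dp":[0,0,0],"rotation":[0,0,0]},
    {"dp":[0,0,-10],"rotation":[0,0,0]},
    {"dp":[0,0,-30],"rotation":[0,0,0]},
    {"dp":[0,0,-60],"rotation":[0,0,0]}
  ],
  "fingers": 88
}}

```text
time_s: 12.85
eef_pos: [0.6166, 0.2055, 0.118]
tool_rot: [-3.141, -0.001, 2.924]
contact_force: [0.4, 0.3, -0.2]
gripper_width: 0.0882
```

>>> {"method": "jog_arm", "body": {
  "moves": [
    {"dp":[0,0,-30],"rotation":[0,0,0]},
    {"dp":[0,0,-60],"rotation":[0,0,0]},
    {"dp":[0,0,-90],"rotation":[0,0,0]},
    {"dp":[0,0,-95],"rotation":[0,0,0]},
    {"dp":[0,0,-95],"rotation":[0,0,0]},
    {"dp":[0,0,-95],"rotation":[0,0,0]},
    {"dp":[0,0,-95],"rotation":[0,0,0]},
    {"dp":[0,0,-95],"rotation":[0,0,0]},
    {"dp":[0,0,-95],"rotation":[0,0,0]},
    {"dp":[0,0,-95],"rotation":[0,0,0]}
  ]
}}

```text
time_s: 14.1
eef_pos: [0.6168, 0.2056, 0.2116]
tool_rot: [-3.142, -0.0, 2.924]
contact_force: [-0.5, 1.0, 0.1]
gripper_width: 0.088
```

```bash
python3 wr.py w3 .6168 .2056 .089 .025; python3 go.py .453 -.292 .21
```

```text
fit [0.6166 0.2063] 1034 rms mm 1.3 z 0.0883 eef [0.6168 0.2056 0.2116]
now [0.6168 0.2056 0.2117] [-3.1416 -0.      2.9238] w 0.0875 t 14.15 F [-0.3 -0.3  0.5] q [ 0.14  0.37  1.43 -0.    1.34 -1.21]
dp [  52.4 -521.2    1.7] rot [-0.     -0.     -0.0002]
```

The large sleeve stands in its ring, rim at 88 mm as expected for 89. Next is the medium sleeve.

>>> {"method": "jog_arm", "body": {
  "moves": [
    {"dp":[2,-20,0],"rotation":[0,0,0]},
    {"dp":[6,-65,0],"rotation":[0,0,0]},
    {"dp":[12,-115,0],"rotation":[0,0,0]},
    {"dp":[17,-165,0],"rotation":[0,0,0]},
    {"dp":[22,-215,0],"rotation":[0,0,0]},
    {"dp":[27,-265,0],"rotation":[0,0,0]},
    {"dp":[32,-315,0],"rotation":[0,0,0]},
    {"dp":[37,-365,0],"rotation":[0,0,0]},
    {"dp":[42,-415,0],"rotation":[0,0,0]},
    {"dp":[46,-460,0],"rotation":[0,0,0]}
  ]
}}

```text
time_s: 15.4
eef_pos: [0.4708, -0.2358, 0.2119]
tool_rot: [-3.141, 0.0, 2.923]
contact_force: [1.1, 1.1, -0.5]
gripper_width: 0.0882
```

>>> {"method": "jog_arm", "body": {
  "moves": [
    {"dp":[3,-30,0],"rotation":[0,0,0]},
    {"dp":[5,-50,0],"rotation":[0,0,0]},
    {"dp":[6,-61,0],"rotation":[0,0,0]},
    {"dp":[6,-61,0],"rotation":[0,0,0]},
    {"dp":[6,-61,0],"rotation":[0,0,0]},
    {"dp":[6,-61,0],"rotation":[0,0,0]},
    {"dp":[6,-61,0],"rotation":[0,0,0]},
    {"dp":[6,-61,0],"rotation":[0,0,0]},
    {"dp":[6,-61,0],"rotation":[0,0,0]},
    {"dp":[6,-61,0],"rotation":[0,0,0]}
  ]
}}

```text
time_s: 16.65
eef_pos: [0.4534, -0.2919, 0.2117]
tool_rot: [3.142, -0.0, 2.924]
contact_force: [-0.6, -0.3, 0.1]
gripper_width: 0.0879
```

```bash
python3 wr.py w4 .453 -.292 .105 .019; python3 go.py .453 -.292 .066
```

```text
fit [ 0.4518 -0.2925] 859 rms mm 1.2 z 0.1043 eef [ 0.4534 -0.2919  0.2117]
now [ 0.4534 -0.2919  0.2117] [ 3.1416 -0.      2.9238] w 0.088 t 16.7 F [0.2 0.6 0.6] q [-0.79  0.13  1.72  0.    1.29 -2.15]
dp [  0.4  -0.2 145.7] rot [ 0.     -0.     -0.0002]
```

View pics/w4.png

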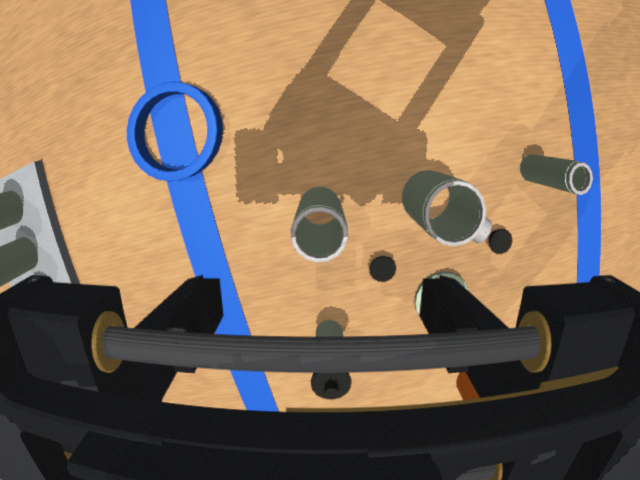

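The medium sleeve is open and plain at (320,230), clear of the ported one at (455,210).

>>> {"method": "jog_arm", "body": {
  "moves": [
    {"dp":[1,-1,10],"rotation":[0,0,0]},
    {"dp":[1,-1,30],"rotation":[0,0,0]},
    {"dp":[1,-1,50],"rotation":[0,0,0]},
    {"dp":[1,-1,70],"rotation":[0,0,0]},
    {"dp":[1,-1,90],"rotation":[0,0,0]},
    {"dp":[1,-1,110],"rotation":[0,0,0]},
    {"dp":[1,-1,128],"rotation":[0,0,0]},
    {"dp":[1,-1,140],"rotation":[0,0,0]},
    {"dp":[1,-1,146],"rotation":[0,0,0]},
    {"dp":[1,-1,146],"rotation":[0,0,0]}
  ]
}}

```text
time_s: 17.95
eef_pos: [0.4522, -0.2926, 0.0655]
tool_rot: [3.141, -0.0, 2.924]
contact_force: [-0.9, 1.5, 0.1]
gripper_width: 0.0879
```

>>> {"method": "jog_arm", "body": {
  "moves": [
    {"dp":[0,0,0],"rotation":[0,0,0]},
    {"dp":[0,0,0],"rotation":[0,0,0]},
    {"dp":[0,0,0],"rotation":[0,0,0]},
    {"dp":[0,0,0],"rotation":[0,0,0]},
    {"dp":[0,0,0],"rotation":[0,0,0]},
    {"dp":[0,0,0],"rotation":[0,0,0]},
    {"dp":[0,0,0],"rotation":[0,0,0]},
    {"dp":[0,0,0],"rotation":[0,0,0]},
    {"dp":[0,0,0],"rotation":[0,0,0]},
    {"dp":[0,0,0],"rotation":[0,0,0]}
  ],
  "fingers": 28,
  "newtons": 20
}}

```text
time_s: 19.2
eef_pos: [0.4523, -0.2927, 0.0658]
tool_rot: [-3.141, 0.0, 2.924]
contact_force: [-0.1, -0.7, 1.3]
gripper_width: 0.0405
```

```bash
python3 go.py .5287 .2247 .21
```

```text
now [ 0.4523 -0.2927  0.0658] [-3.1415e+00  1.0000e-04  2.9238e+00] w 0.0405 t 19.2 F [-0.1 -0.7  1.3] q [-0.79  0.33  1.82 -0.    1.   -2.15]
dp [  37.2  521.7 -144.3] rot [-0.0001  0.0001 -0.0002]
```

>>> {"method": "jog_arm", "body": {
  "moves": [
    {"dp":[0,0,-5],"rotation":[0,0,0]},
    {"dp":[0,0,-20],"rotation":[0,0,0]},
    {"dp":[0,0,-38],"rotation":[0,0,0]},
    {"dp":[0,0,-56],"rotation":[0,0,0]},
    {"dp":[0,0,-74],"rotation":[0,0,0]},
    {"dp":[0,0,-92],"rotation":[0,0,0]},
    {"dp":[0,0,-110],"rotation":[0,0,0]},
    {"dp":[0,0,-125],"rotation":[0,0,0]},
    {"dp":[0,0,-133],"rotation":[0,0,0]},
    {"dp":[0,0,-135],"rotation":[0,0,0]}
  ]
}}

```text
time_s: 20.45
eef_pos: [0.4523, -0.2927, 0.2011]
tool_rot: [-3.141, 0.0, 2.924]
contact_force: [-1.0, -0.7, -2.0]
gripper_width: 0.0407
```

>>> {"method": "jog_arm", "body": {
  "moves": [
    {"dp":[1,15,0],"rotation":[0,0,0]},
    {"dp":[3,50,0],"rotation":[0,0,0]},
    {"dp":[6,95,0],"rotation":[0,0,0]},
    {"dp":[9,140,0],"rotation":[0,0,0]},
    {"dp":[13,185,0],"rotation":[0,0,0]},
    {"dp":[16,230,0],"rotation":[0,0,0]},
    {"dp":[19,275,0],"rotation":[0,0,0]},
    {"dp":[22,320,0],"rotation":[0,0,0]},
    {"dp":[25,355,0],"rotation":[0,0,0]},
    {"dp":[27,375,0],"rotation":[0,0,0]}
  ]
}}

```text
time_s: 21.7
eef_pos: [0.5058, 0.082, 0.1998]
tool_rot: [3.141, -0.002, 2.926]
contact_force: [-0.4, 0.2, -1.9]
gripper_width: 0.0407
```

>>> {"method": "jog_arm", "body": {
  "moves": [
    {"dp":[1,20,0],"rotation":[0,0,0]},
    {"dp":[3,55,0],"rotation":[0,0,0]},
    {"dp":[6,90,0],"rotation":[0,0,0]},
    {"dp":[8,120,0],"rotation":[0,0,0]},
    {"dp":[9,140,0],"rotation":[0,0,0]},
    {"dp":[10,147,0],"rotation":[0,0,0]},
    {"dp":[10,147,0],"rotation":[0,0,0]},
    {"dp":[10,147,0],"rotation":[0,0,0]},
    {"dp":[10,147,0],"rotation":[0,0,0]},
    {"dp":[10,147,0],"rotation":[0,0,0]}
  ]
}}

```text
time_s: 22.95
eef_pos: [0.529, 0.2245, 0.2008]
tool_rot: [-3.142, 0.0, 2.923]
contact_force: [0.1, 0.4, -2.6]
gripper_width: 0.0409
```

```bash
python3 wr.py w5 .5285 .2247 .016 .0315; python3 go.py .5287 .2247 .0698
```

```text
fit [0.5275 0.225 ] 854 rms mm 1.5 z 0.0154 eef [0.529  0.2245 0.2008]
now [0.529  0.2246 0.2008] [-3.1416e+00  1.0000e-04  2.9231e+00] w 0.0407 t 23.0 F [ 0.8 -0.5 -1.6] q [ 0.2   0.22  1.64 -0.    1.28 -1.16]
dp [  0.3   0.  131. ] rot [-0.      0.0001 -0.0009]
```

View pics/w5.png

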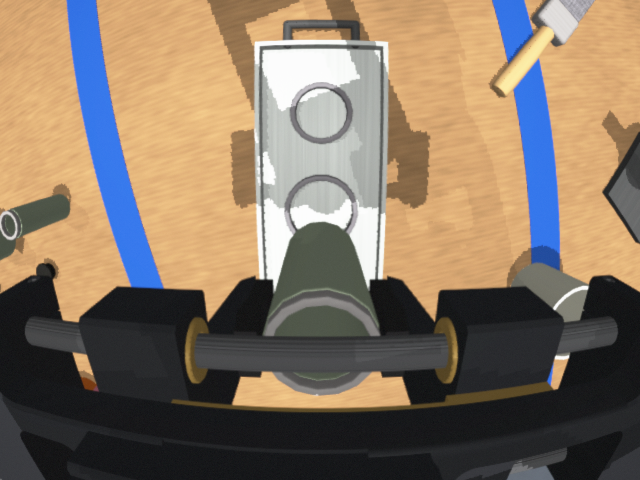

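The medium sleeve is upright and centred over the middle ring at (321,208).

>>> {"method": "jog_arm", "body": {
  "moves": [
    {"dp":[1,0,10],"rotation":[0,0,0]},
    {"dp":[1,0,30],"rotation":[0,0,0]},
    {"dp":[1,0,52],"rotation":[0,0,0]},
    {"dp":[1,0,74],"rotation":[0,0,0]},
    {"dp":[1,0,94],"rotation":[0,0,0]},
    {"dp":[1,0,108],"rotation":[0,0,0]},
    {"dp":[1,0,118],"rotation":[0,0,0]},
    {"dp":[1,0,125],"rotation":[0,0,0]},
    {"dp":[1,0,129],"rotation":[0,0,0]},
    {"dp":[1,0,129],"rotation":[0,0,0]}
  ]
}}

```text
time_s: 24.25
eef_pos: [0.528, 0.2253, 0.0718]
tool_rot: [3.142, 0.0, 2.924]
contact_force: [0.4, -0.3, -1.8]
gripper_width: 0.0408
```

>>> {"method": "jog_arm", "body": {
  "moves": [
    {"dp":[0,0,0],"rotation":[0,0,0]},
    {"dp":[0,0,0.5],"rotation":[0,0,0]},
    {"dp":[0,0,0.5],"rotation":[0,0,0]},
    {"dp":[0,0,1],"rotation":[0,0,0]},
    {"dp":[0,0,1],"rotation":[0,0,0]},
    {"dp":[0,0,1.5],"rotation":[0,0,0]},
    {"dp":[0,0,1.5],"rotation":[0,0,0]},
    {"dp":[0,0,2],"rotation":[0,0,0]},
    {"dp":[0,0,2],"rotation":[0,0,0]},
    {"dp":[0,0,2],"rotation":[0,0,0]}
  ]
}}

```text
time_s: 25.5
eef_pos: [0.5281, 0.2252, 0.0698]
tool_rot: [3.142, 0.0, 2.924]
contact_force: [0.1, -0.5, -2.0]
gripper_width: 0.0406
```

```bash
python3 go.py .5287 .2247 .0698
```

```text
now [0.5281 0.2252 0.0698] [3.1415e+00 3.0000e-04 2.9238e+00] w 0.0406 t 25.5 F [ 0.1 -0.5 -2. ] q [ 0.2   0.39  1.73 -0.    1.03 -1.16]
dp [-0.7 -0.4  0. ] rot [ 0.0001  0.0003 -0.0002]
```

>>> {"method": "jog_arm", "body": {
  "moves": [
    {"dp":[0,0,0],"rotation":[0,0,0]},
    {"dp":[0,0,0.2],"rotation":[0,0,0]},
    {"dp":[0,0,0.4],"rotation":[0,0,0]},
    {"dp":[0,0,0.6],"rotation":[0,0,0]},
    {"dp":[0,0,0.6],"rotation":[0,0,0]},
    {"dp":[0,0,0.6],"rotation":[0,0,0]},
    {"dp":[0,0,0.6],"rotation":[0,0,0]},
    {"dp":[0,0,0.6],"rotation":[0,0,0]},
    {"dp":[0,0,0.6],"rotation":[0,0,0]},
    {"dp":[0,0,0.6],"rotation":[0,0,0]}
  ]
}}

```text
time_s: 26.75
eef_pos: [0.5282, 0.2252, 0.0698]
tool_rot: [3.141, 0.001, 2.924]
contact_force: [-1.4, -1.8, 5.2]
gripper_width: 0.0407
```

Contact at 5 N, so I'll release and lift.

>>> {"method": "jog_arm", "body": {
  "moves": [
    {"dp":[0,0,0],"rotation":[0,0,0]},
    {"dp":[0,0,0],"rotation":[0,0,0]},
    {"dp":[0,0,0],"rotation":[0,0,0]},
    {"dp":[0,0,0],"rotation":[0,0,0]},
    {"dp":[0,0,0],"rotation":[0,0,0]},
    {"dp":[0,0,0],"rotation":[0,0,0]},
    {"dp":[0,0,0],"rotation":[0,0,0]},
    {"dp":[0,0,-10],"rotation":[0,0,0]},
    {"dp":[0,0,-30],"rotation":[0,0,0]},
    {"dp":[0,0,-60],"rotation":[0,0,0]}
  ],
  "fingers": 88
}}

```text
time_s: 28.0
eef_pos: [0.5274, 0.2251, 0.1296]
tool_rot: [-3.141, -0.001, 2.924]
contact_force: [0.6, 0.3, 0.0]
gripper_width: 0.088
```

>>> {"method": "jog_arm", "body": {
  "moves": [
    {"dp":[0,0,-30],"rotation":[0,0,0]},
    {"dp":[0,0,-60],"rotation":[0,0,0]},
    {"dp":[0,0,-80],"rotation":[0,0,0]},
    {"dp":[0,0,-85],"rotation":[0,0,0]},
    {"dp":[0,0,-85],"rotation":[0,0,0]},
    {"dp":[0,0,-85],"rotation":[0,0,0]},
    {"dp":[0,0,-85],"rotation":[0,0,0]},
    {"dp":[0,0,-85],"rotation":[0,0,0]},
    {"dp":[0,0,-85],"rotation":[0,0,0]},
    {"dp":[0,0,-85],"rotation":[0,0,0]}
  ]
}}

```text
time_s: 29.25
eef_pos: [0.5279, 0.2252, 0.214]
tool_rot: [-3.142, -0.0, 2.924]
contact_force: [0.2, 0.3, 0.1]
gripper_width: 0.0882
```

```bash
python3 wr.py w6 .528 .225 .109 .019; python3 go.py .456 -.0615 .21
```

```text
fit [0.5277 0.2254] 856 rms mm 1.2 z 0.1083 eef [0.5279 0.2252 0.214 ]
now [0.528  0.2253 0.2141] [-3.1416  0.      2.9238] w 0.0881 t 29.3 F [ 0.3 -0.4  1.2] q [ 0.2   0.2   1.63 -0.    1.31 -1.16]
dp [   8.3 -295.5    4.1] rot [-0.      0.     -0.0002]
```

The medium sleeve stands in its ring, rim at 108 mm. Next is the small one.

>>> {"method": "jog_arm", "body": {
  "moves": [
    {"dp":[0,-15,0],"rotation":[0,0,0]},
    {"dp":[1,-50,0],"rotation":[0,0,0]},
    {"dp":[2,-90,0],"rotation":[0,0,0]},
    {"dp":[3,-135,0],"rotation":[0,0,0]},
    {"dp":[5,-180,0],"rotation":[0,0,0]},
    {"dp":[6,-225,0],"rotation":[0,0,0]},
    {"dp":[7,-260,0],"rotation":[0,0,0]},
    {"dp":[8,-285,0],"rotation":[0,0,0]},
    {"dp":[8,-295,0],"rotation":[0,0,0]},
    {"dp":[8,-295,0],"rotation":[0,0,0]}
  ]
}}

```text
time_s: 30.55
eef_pos: [0.4562, -0.0615, 0.2142]
tool_rot: [3.141, 0.0, 2.922]
contact_force: [0.3, 0.4, -0.7]
gripper_width: 0.0882
```

```bash
python3 wr.py w7 .456 -.0615 .09 .013; python3 go.py .456 -.0615 .053
```

```text
fit [ 0.455  -0.0616] 498 rms mm 1.2 z 0.0893 eef [ 0.4562 -0.0615  0.2142]
now [ 0.4564 -0.0609  0.2141] [3.1413e+00 1.0000e-04 2.9233e+00] w 0.0876 t 30.6 F [-0.3  0.1 -0.5] q [-0.39 -0.06  1.91  0.    1.29 -1.74]
dp [  0.2  -0.7 161.1] rot [ 0.0003  0.0001 -0.0007]
```

View pics/w7.png

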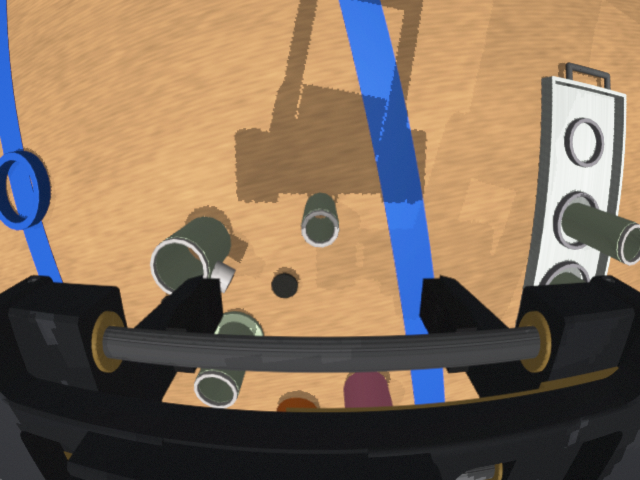

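The small sleeve is open and plain at (320,225), clear of the ported one at (182,262).

>>> {"method": "jog_arm", "body": {
  "moves": [
    {"dp":[1,-1,10],"rotation":[0,0,0]},
    {"dp":[1,-1,30],"rotation":[0,0,0]},
    {"dp":[1,-1,52],"rotation":[0,0,0]},
    {"dp":[1,-1,74],"rotation":[0,0,0]},
    {"dp":[1,-1,96],"rotation":[0,0,0]},
    {"dp":[1,-1,118],"rotation":[0,0,0]},
    {"dp":[1,-1,138],"rotation":[0,0,0]},
    {"dp":[1,-1,152],"rotation":[0,0,0]},
    {"dp":[1,-1,159],"rotation":[0,0,0]},
    {"dp":[1,-1,159],"rotation":[0,0,0]}
  ]
}}

```text
time_s: 31.85
eef_pos: [0.455, -0.0616, 0.0548]
tool_rot: [3.141, -0.001, 2.924]
contact_force: [0.2, -0.0, -0.4]
gripper_width: 0.088
```

>>> {"method": "jog_arm", "body": {
  "moves": [
    {"dp":[0,0,0],"rotation":[0,0,0]},
    {"dp":[0,0,0],"rotation":[0,0,0]},
    {"dp":[0,0,0],"rotation":[0,0,0]},
    {"dp":[0,0,0],"rotation":[0,0,0]},
    {"dp":[0,0,0],"rotation":[0,0,0]},
    {"dp":[0,0,0],"rotation":[0,0,0]},
    {"dp":[0,0,0],"rotation":[0,0,0]},
    {"dp":[0,0,0],"rotation":[0,0,0]},
    {"dp":[0,0,0],"rotation":[0,0,0]},
    {"dp":[0,0,0],"rotation":[0,0,0]}
  ],
  "fingers": 16,
  "newtons": 20
}}

```text
time_s: 33.1
eef_pos: [0.4552, -0.0618, 0.0551]
tool_rot: [-3.142, -0.0, 2.924]
contact_force: [-0.2, -0.4, -0.4]
gripper_width: 0.0298
```

```bash
python3 go.py .4405 .2445 .19
```

```text
now [ 0.4552 -0.0618  0.0551] [-3.1416 -0.      2.9237] w 0.0298 t 33.1 F [-0.2 -0.4 -0.4] q [-0.39  0.19  2.02 -0.    0.93 -1.75]
dp [  80.6  295.9 -134.9] rot [-0.     -0.     -0.0003]
```

>>> {"method": "jog_arm", "body": {
  "moves": [
    {"dp":[0,0,-5],"rotation":[0,0,0]},
    {"dp":[0,0,-20],"rotation":[0,0,0]},
    {"dp":[0,0,-38],"rotation":[0,0,0]},
    {"dp":[0,0,-56],"rotation":[0,0,0]},
    {"dp":[0,0,-74],"rotation":[0,0,0]},
    {"dp":[0,0,-92],"rotation":[0,0,0]},
    {"dp":[0,0,-110],"rotation":[0,0,0]},
    {"dp":[0,0,-125],"rotation":[0,0,0]},
    {"dp":[0,0,-133],"rotation":[0,0,0]},
    {"dp":[0,0,-135],"rotation":[0,0,0]}
  ]
}}

```text
time_s: 34.35
eef_pos: [0.4553, -0.0619, 0.1906]
tool_rot: [-3.141, 0.001, 2.924]
contact_force: [0.5, 0.5, -0.3]
gripper_width: 0.03
```

>>> {"method": "jog_arm", "body": {
  "moves": [
    {"dp":[4,15,0],"rotation":[0,0,0]},
    {"dp":[14,50,0],"rotation":[0,0,0]},
    {"dp":[26,95,0],"rotation":[0,0,0]},
    {"dp":[38,140,0],"rotation":[0,0,0]},
    {"dp":[50,185,0],"rotation":[0,0,0]},
    {"dp":[62,230,0],"rotation":[0,0,0]},
    {"dp":[73,268,0],"rotation":[0,0,0]},
    {"dp":[78,287,0],"rotation":[0,0,0]},
    {"dp":[80,296,0],"rotation":[0,0,0]},
    {"dp":[80,296,0],"rotation":[0,0,0]}
  ]
}}

```text
time_s: 35.6
eef_pos: [0.4404, 0.2448, 0.1896]
tool_rot: [-3.141, -0.001, 2.925]
contact_force: [-0.1, 0.2, -0.0]
gripper_width: 0.0297
```

```bash
python3 wr.py w8 .4405 .2445 .016 .0255; python3 go.py .4405 .2445 .0591
```

```text
fit [0.4393 0.2447] 860 rms mm 1.5 z 0.0154 eef [0.4404 0.2448 0.1896]
now [0.4407 0.2443 0.1897] [-3.1409e+00 -8.0000e-04  2.9241e+00] w 0.0296 t 35.65 F [-0.5  0.1 -1.1] q [ 0.27  0.07  1.83 -0.    1.24 -1.08]
dp [1.000e-01 3.000e-01 1.306e+02] rot [-0.0007 -0.0008  0.0001]
```

View pics/w8.png

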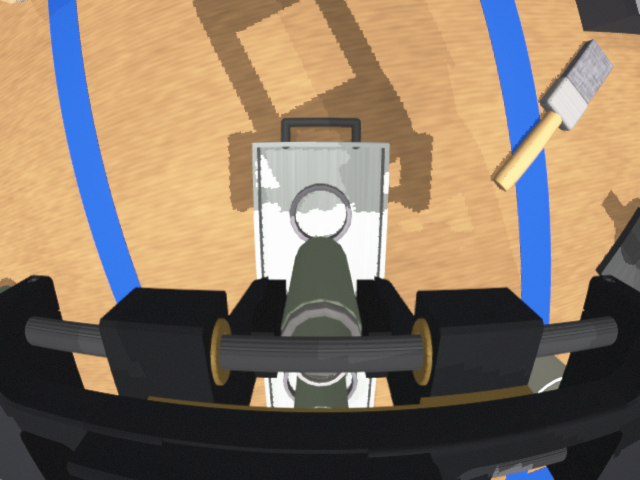

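The small sleeve is upright over its ring at (321,213), with the medium sleeve clear behind it.

>>> {"method": "jog_arm", "body": {
  "moves": [
    {"dp":[1,0,10],"rotation":[0,0,0]},
    {"dp":[1,0,30],"rotation":[0,0,0]},
    {"dp":[1,0,52],"rotation":[0,0,0]},
    {"dp":[1,0,74],"rotation":[0,0,0]},
    {"dp":[1,0,94],"rotation":[0,0,0]},
    {"dp":[1,0,108],"rotation":[0,0,0]},
    {"dp":[1,0,118],"rotation":[0,0,0]},
    {"dp":[1,0,125],"rotation":[0,0,0]},
    {"dp":[1,0,129],"rotation":[0,0,0]},
    {"dp":[1,0,129],"rotation":[0,0,0]}
  ]
}}

```text
time_s: 36.9
eef_pos: [0.4401, 0.2447, 0.0611]
tool_rot: [-3.142, 0.0, 2.924]
contact_force: [-0.1, 0.0, -0.8]
gripper_width: 0.0296
```

>>> {"method": "jog_arm", "body": {
  "moves": [
    {"dp":[0,0,0],"rotation":[0,0,0]},
    {"dp":[0,0,0.4],"rotation":[0,0,0]},
    {"dp":[0,0,0.8],"rotation":[0,0,0]},
    {"dp":[0,0,1.2],"rotation":[0,0,0]},
    {"dp":[0,0,1.5],"rotation":[0,0,0]},
    {"dp":[0,0,1.5],"rotation":[0,0,0]},
    {"dp":[0,0,1.5],"rotation":[0,0,0]},
    {"dp":[0,0,1.5],"rotation":[0,0,0]},
    {"dp":[0,0,1.5],"rotation":[0,0,0]},
    {"dp":[0,0,1.5],"rotation":[0,0,0]}
  ]
}}

```text
time_s: 38.15
eef_pos: [0.4401, 0.2447, 0.0596]
tool_rot: [-3.142, 0.0, 2.924]
contact_force: [0.2, 0.3, -0.4]
gripper_width: 0.0299
```

>>> {"method": "jog_arm", "body": {
  "moves": [
    {"dp":[0,0,0],"rotation":[0,0,0]},
    {"dp":[0,0,0.2],"rotation":[0,0,0]},
    {"dp":[0,0,0.4],"rotation":[0,0,0]},
    {"dp":[0,0,0.6],"rotation":[0,0,0]},
    {"dp":[0,0,0.8],"rotation":[0,0,0]},
    {"dp":[0,0,0.8],"rotation":[0,0,0]},
    {"dp":[0,0,0.8],"rotation":[0,0,0]},
    {"dp":[0,0,0.8],"rotation":[0,0,0]},
    {"dp":[0,0,0.8],"rotation":[0,0,0]},
    {"dp":[0,0,0.8],"rotation":[0,0,0]}
  ]
}}

```text
time_s: 39.4
eef_pos: [0.4403, 0.2447, 0.0591]
tool_rot: [3.141, 0.0, 2.924]
contact_force: [-1.2, -1.7, 5.2]
gripper_width: 0.0298
```

Contact at 5 N, so I'll release and lift clear.

>>> {"method": "jog_arm", "body": {
  "moves": [
    {"dp":[0,0,0],"rotation":[0,0,0]},
    {"dp":[0,0,0],"rotation":[0,0,0]},
    {"dp":[0,0,0],"rotation":[0,0,0]},
    {"dp":[0,0,0],"rotation":[0,0,0]},
    {"dp":[0,0,0],"rotation":[0,0,0]},
    {"dp":[0,0,0],"rotation":[0,0,0]},
    {"dp":[0,0,0],"rotation":[0,0,0]},
    {"dp":[0,0,-10],"rotation":[0,0,0]},
    {"dp":[0,0,-30],"rotation":[0,0,0]},
    {"dp":[0,0,-60],"rotation":[0,0,0]}
  ],
  "fingers": 88
}}

```text
time_s: 40.65
eef_pos: [0.4395, 0.2445, 0.1194]
tool_rot: [-3.141, -0.001, 2.924]
contact_force: [0.2, -1.0, -0.2]
gripper_width: 0.088
```

>>> {"method": "jog_arm", "body": {
  "moves": [
    {"dp":[0,0,-30],"rotation":[0,0,0]},
    {"dp":[0,0,-60],"rotation":[0,0,0]},
    {"dp":[0,0,-90],"rotation":[0,0,0]},
    {"dp":[0,-20,-110],"rotation":[0,0,0]},
    {"dp":[0,-60,-115],"rotation":[0,0,0]},
    {"dp":[0,-100,-115],"rotation":[0,0,0]},
    {"dp":[0,-140,-115],"rotation":[0,0,0]},
    {"dp":[0,-170,-115],"rotation":[0,0,0]},
    {"dp":[0,-180,-115],"rotation":[0,0,0]},
    {"dp":[0,-180,-115],"rotation":[0,0,0]}
  ]
}}

```text
time_s: 41.9
eef_pos: [0.4014, 0.0689, 0.2343]
tool_rot: [3.141, 0.001, 2.922]
contact_force: [-1.0, 0.4, 0.2]
gripper_width: 0.088
```

```bash
python3 - <<'E'
from m import *
for n in('top','scene'):
    p,d=arm.camera(n);c=arm.calibration(n);W=world(n,d,c);R=Rot.from_euler('xyz',c['rotation']).as_matrix()
    cv2.imwrite(f'pics/{n}9.png',p[...,::-1])
    for k,X,h,r in(('L',(.6165,.206),.089,.025),('M',(.528,.225),.109,.019),('S',(.44,.2447),.094,.013),('flanged',(.577,-.184),.105,.019),('ported',(.465,-.1845),.085,.025),('plug',(.596,-.315),.108,.009)):
        q=R.T@(np.array([*X,h])-c['position']);px=(int(c['cx']+c['fx']*q[0]/q[2]),int(c['cy']+c['fy']*q[1]/q[2]))
        x,N,e,z=fit(W,px,h,r,win=22,tol=.004);print(n,k,x.round(4),N,round(e*1e3,1),round(z,4))
E
```

```text
top L [0.6169 0.2058] 265 1.2 0.0885
top M [0.5282 0.2248] 221 1.2 0.1086
top S [0.4402 0.2437] 98 1.1 0.0939
top flanged [ 0.5766 -0.1841] 191 1.2 0.1048
top ported [ 0.4643 -0.1845] 243 1.2 0.0847
top plug [ 0.5969 -0.3115] 49 2.8 0.1077
scene L [0.6188 0.2056] 346 1.3 0.088
scene M [0.5297 0.2248] 219 1.3 0.1079
scene S [0.4423 0.2443] 131 1.4 0.0931
scene flanged [ 0.5778 -0.1845] 185 1.3 0.1039
scene ported [ 0.4655 -0.1846] 197 1.4 0.0837
scene plug [ 0.5839 -0.3073] 48 2.8 0.1071
```

View pics/scene9.png

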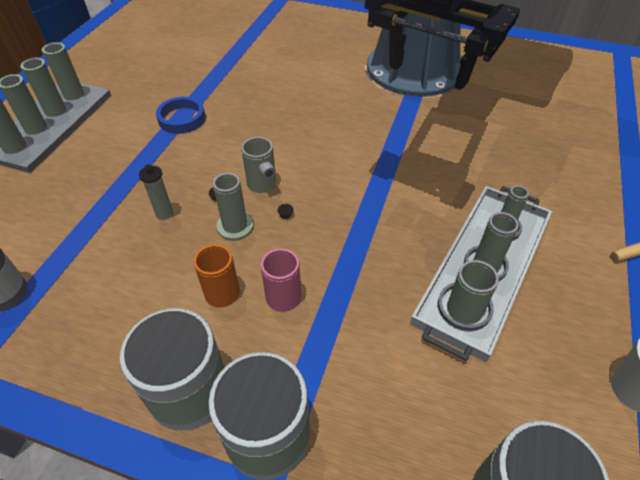

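View pics/top9.png

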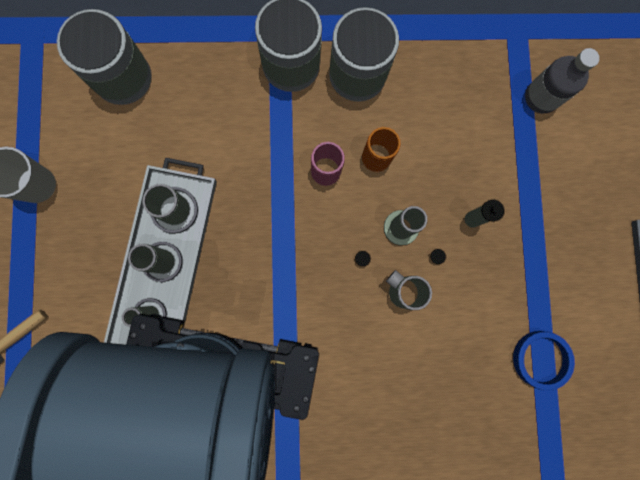

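All three stand upright in their rings: scene view (472,290), (497,240) and (515,200), rims at 88, 108 and 94 mm. The look-alikes are at their original positions and the gripper is clear, so I'll hand in.

```bash
python3 -c "
from cell import arm
print(arm.hand_in())"
```

```text
the job is handed in; nothing more can be done
None
```

The three plain sleeves stand upright in their own rings: large in large, medium in medium, small in small, placed in that order. Each was lowered until the force showed the foot was on the tray floor, then released. I handed in at about 42 s with the gripper clear of everything.

**Last checks:**
- **Fit:** sleeve and ring centres agree within about 2 mm, and each ring leaves 8 mm all round. Rim heights read 88.5, 108.6 and 93.9 mm against 89, 109 and 94 expected.
- **Force:** the highest contact force in the end-of-move readings was about 5 N.
- **Look-alikes:** the flanged and ported ones measure within 0.3 mm of where they were.

**Disagreements:**
- The scene camera reads x 1–2 mm higher than the top camera, as it did at the start.
- It also put the plugged look-alike 12 mm from its first reading. That fit to the black cap was poor. The top camera puts it within 0.4 mm of its start, both pictures show it unmoved, and the gripper never went down near it.

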